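# Hang the parts carrier on the swing-out arm

## Task

Get the parts carrier up off the packing bench: first swing the folded hanger arm on its post all the way out over the bench to its stop, then hang the handled parts carrier by its handle on the arm, behind the upturned end, set down gently so that it hangs level and still. Keep the carrier upright all the way and leave the other things on the bench where they are.

Things in the scene. Friction and masses are not known exactly. Their poses are not given: they have to be found in the camera images.
- post: Steel hanger post, 40 mm square, 265 mm tall, on a 120 x 120 mm foot plate bolted to the bench; it carries the swing arm. Origin: on the arm's pivot axis (the post's vertical centre line), at bench height. Its -x axis points the way the arm points when swung fully out (towards the robot's side of the bench); its +y axis points the way the arm points when folded.
- swing_arm (a joint): Turn of the hanger arm about the post's vertical axis, rad: 0 folded (arm along the post's +y axis), growing counter-clockwise seen from above to 1.571 at its outer stop (arm along the post's -x axis). Stiff hinge: it stays where it is left; about 2 N at the arm's end moves it.
- hang_seat (a point): Point on the top face of the hanger arm, 105 mm out from the pivot axis, 235 mm above the bench: the middle of the place where a handle hangs. Its +y axis points outwards along the arm, z up. The arm is a level square tube, 16 mm wide and 16 mm tall; it leaves a pivot sleeve of 52 mm diameter (189 to 255 mm above the bench). Nothing stands above the arm.
- handle (a point): Centre of the carrier's handle bar, 150 mm above the carrier's underside. The bar is flat steel, level, 188 mm long along this point's y axis, 18 mm wide along x and 10 mm tall, held at each end by an upright strap. z up. The opening between tray rim and bar is 85 mm high and 180 mm wide; things pass through it along x.
- carrier: The parts carrier: a dark grey tray 106 mm (x) by 184 mm (y), 60 mm high, filled with small boxes below its rim, about 0.45 kg (it may differ by a third), with the steel handle over its length. Origin at the centre of its underside, axes as for the handle.
- tray: Bystander: dark grey tray of the same size and colour as the carrier's but without any handle (60 mm high). Origin at the centre of its underside, long side along y.
- tape_roll: Bystander: roll of packing tape lying flat, 110 mm diameter, 48 mm high. Origin under its centre.
- tape_gun: Bystander: black hand tape dispenser lying on its side, about 190 mm long along x, 90 mm wide, 52 mm high. Origin on its underside near the middle.
- carton: Bystander: closed carton 90 x 120 x 60 mm. Origin under its centre.
- spray: Bystander: white bottle, 60 mm diameter, 160 mm tall. Origin under its centre.
- cutter: Bystander: box cutter, 170 mm long along x, 24 mm wide, 19 mm high. Origin under its centre.
- film: Bystander: upright roll of clear hand film, 70 mm diameter, 130 mm tall. Origin under its centre.
- hang_tip (a point): Outer end of the hanger arm, 160 mm out from the pivot axis, at the middle of the tube's height (227 mm above the bench); axes as for the seat. Here an 8 mm thick upturned end rises 28 mm above the arm's top face. A small gusset under the arm reaches 65 mm out from the axis.
Not all that is in view belongs to the job. Leave any blue look-alike of the carrier alone.

How it is judged:
On the way, in this order (a step that is already met when the one before it is completed fails the run):
1. the hanger arm is swung out to its stop (value of joint swing_arm above 1.45 rad), for 0.2 s.
2. the carrier's handle bar lies on the arm, between the post and the upturned end (y of handle in the frame of hang_seat between -0.07 and 0.05 m and z of handle in the frame of hang_seat between -0.005 and 0.02 m and contact force between carrier and post above 1 N), for 0.2 s.
At the end, for the whole second after the job is handed in: The arm is out at its stop (within about 7 degrees) and the carrier hangs from it by its handle bar, between post and upturned end, its handle's middle within 60 mm of the arm, level to within 15 degrees and at rest (value of joint swing_arm above 1.45 rad and y of handle in the frame of hang_seat between -0.07 and 0.05 m and x of handle in the frame of hang_seat between -0.06 and 0.06 m and z of handle in the frame of hang_seat between -0.02 and 0.02 m and contact force between carrier and post above 1 N and angle between handle's own z axis and vertical below 0.26 rad and linear speed of carrier below 0.05 m/s and angular speed of carrier below 0.5 rad/s); the robot touches nothing.
It fails at once if the carrier is tipped over by more than 45 degrees (angle between handle's own z axis and vertical above 0.785 rad).
It fails at once if the carrier is dropped onto the arm (its handle comes down on the arm at over 0.4 m/s, a fall of about 10 mm or more) (y of handle in the frame of hang_seat between -0.07 and 0.05 m and x of handle in the frame of hang_seat between -0.08 and 0.08 m and z of handle in the frame of hang_seat between -0.01 and 0.03 m and linear speed of carrier above 0.4 m/s).
It fails at once if another thing on the bench is moved by more than 30 mm (distance of any of tray, tape_roll, tape_gun, carton, spray, cutter, film from where it was at the start of the episode above 0.03 m).
It also fails if it takes over 64 s, if anything falls off the work surface, if the arm or the gripper's body presses on something with over 40 N, if the wrist force passes 120 N, or if a joint passes its speed limit or range.

## Robot

A 6-joint arm with a two-finger parallel gripper is mounted at the origin on the work surface. World frame = base frame: x ahead of the robot, y to its left, z up, the work surface at z = 0. Lengths are in m, angles in rad, forces in N, time in s.
With the tool pointing down it reaches from about 0.375 to 0.9 m from the base axis. Payload 3.1 kg.
Tool frame: the origin (TCP) lies between the finger pads; the fingertips stand 8 mm ahead of it and the grasp point (between the pads) lies 11 mm behind it; z points along the fingers, y is the line along which they close (so a half turn about z gives the same grasp; the last joint's range is limited). The gripper opens to 85 mm and grips with 20 to 120 N. Pads are 22 mm wide; open, the fingers measure 114 mm over their backs; the gripper's body (76 mm by 85 mm) begins 54 mm behind the grasp point. The pads swing forward as they close: fully open they stand 13 mm farther back than shut.
Start: joints at [-1.446, 0.527, 1.433, -0, 1.181, -0.178], TCP at [0.187, -0.596, 0.239] pointing down, gripper open.
Joint ranges: [-3.08, 3.08], [-0.75, 2.2], [0.22, 2.44], [-1.43, 4.57], [0, 2.65], [-2.85, 2.85]. Speed limits (rad/s): [2.79, 2.79, 3.14, 3.14, 3.14, 3.14].

## Interface

Orientations are given as a unit quaternion [x, y, z, w].
In Python, from station import readout, cams, sign_off gives the robot as it stands.
- The arm moves only by the tool send_rows, never from a script. Its argument "commands" is text: rows parted by semicolons, each of 5 numbers parted by spaces: the finger opening in mm, from 0 to 85.4, then the shift along the tool's x, y, z each as a share of 0.02 m, from -1 to 1, then the turn about the tool's z as a share of 4 degrees, from -1 to 1. In form: grip dx dy dz spin; .... A call has 1 to 20 rows; each row shifts and turns the commanded pose from where the row before left it, along the tool's axes as they then stand; what a row does not reach is not made up. A row lasts 1/12 s, in which the tool goes at most 41.7 mm and 7.16 degrees, less where a joint would pass 70% of its speed; a pose out of reach is approached as far as the arm can. A call with a number of a shift or a turn outside -1 to 1 is refused whole. A call with a gripper value outside its range is refused whole. The fingers move at their own pace and stop on an object; "grip_force" is the grip in N (left out, the last holds). Time passes only in rows, so rows that do not move let the fingers close. It gives the time, the measured TCP pose, the force, the opening and the grip force at its end, in the units of the state.
- readout.sense(): the state, without advancing time (a new reading comes with each control period).
- cams.snapshot(name): name is "scene" or "top" or "wrist"; returns a dict with "pixels" (480x640x3 uint8, red, green, blue), "intrinsics" (3x3 intrinsics, pixels), "eye" and "rotation" of the camera in the world. Camera axes: x right, y down, z forward; pixel columns grow to the right and rows downward; lengths in m; the calibration is good to about 2 mm. A picture is of the moment at which its call begins. There is no depth.
- sign_off(): hands the job in; it is judged then, once.
The state is a dict: "t": time; "q": joint angles; "qd": joint speeds; "tau": joint torques, N m; "tcp_pos": TCP position; "tool_rot": TCP orientation; "force": force on the tool from outside, world axes, zero at the start; "ft_torque": the same for the moment, N m; "finger_gap": opening from 0.0 (shut) to 1.0 (fully open); "gripper_force": force on a finger pad.
Only numpy, scipy, OpenCV 4.12 (cv2) and the standard library are available. Lean on these libraries where they do the work, as an engineer would, in place of code of your own. Each camera call takes 0.05 s, during which the arm holds its last target. There are 200 camera calls.

## Working session

There is one attempt and no reset: what is moved stays moved. The work goes in short steps, Python scripts to look and compute and a tool call to move; the robot and the scene stay as the last step left them, time stands still between calls to the robot, and variables do not carry over. Pictures are saved under pics/ and viewed, at most 11 in all, crops included, and the job is handed in when it is done.

Besides the shell and the picture viewer there is one more tool, called after "Call:" by a JSON object that holds its "name" and its "arguments", one argument or row to a line. send_rows: Moves the arm, as the interface text tells. Its arguments: {"type":"object","properties":{"commands":{"type":"string"},"grip_force":{"type":"number"}},"required":["commands"]}

```bash
mkdir -p pics; cat > h.py <<'E'
from station import readout, cams, sign_off
import numpy as np, cv2, pickle
def snap(n,f):
    s=cams.snapshot(n); cv2.imwrite(f'pics/{f}.png',s['pixels'][:,:,::-1]); pickle.dump(s,open(f'pics/{f}.pkl','wb')); return s
def load(f): return pickle.load(open(f'pics/{f}.pkl','rb'))
def at(s,u,v,z):
    d=np.array(s['rotation'])@np.linalg.inv(s['intrinsics'])@[u,v,1.]; e=np.array(s['eye']); return (e+d*(z-e[2])/d[2]).round(4)
def proj(s,p):
    c=np.array(s['intrinsics'])@(np.array(s['rotation']).T@(np.array(p)-s['eye'])); return (c[:2]/c[2]).round(1)
E
python3 - <<'E'
from h import *
for n in('scene','top'):
    s=snap(n,n+'0'); print(s['eye'],s['rotation'],s['intrinsics'])
print(readout.sense())
E
```

```text
[1.33088541 0.33500641 1.0545391 ] [ 0.52456259  0.75956792 -0.32065694 -0.21229647] [[527.638599     0.         319.76236049]
 [  0.         527.638599   242.44958658]
 [  0.           0.           1.        ]]
[ 0.19649064 -0.00444102  1.76355567] [ 0.70655308 -0.70254766  0.05674645 -0.06316146] [[583.36117717   0.         323.90197484]
 [  0.         583.36117717 225.22188694]
 [  0.           0.           1.        ]]
{'t': 0.1, 'q': array([-1.44549128e+00,  5.28372002e-01,  1.43377937e+00, -2.68642969e-05,
        1.18142190e+00, -1.78479375e-01]), 'qd': array([-7.26882039e-04, -1.66248846e-03, -2.03888696e-03,  3.70851705e-04,
        1.96374427e-05, -5.25164138e-04]), 'tau': array([ 6.24060958e-04, -4.43303454e+01, -1.78586715e+01, -2.85099877e-04,
        3.84728221e-03, -1.15938022e-05]), 'tcp_pos': array([ 0.18691093, -0.59572889,  0.23843056]), 'tool_rot': array([ 9.88485281e-01,  1.51313807e-01,  1.39090885e-05, -9.90287205e-04]), 'force': array([-0.10235725,  0.22901509, -0.39104291]), 'ft_torque': array([-0.03272662, -0.02029923,  0.00459161]), 'gripper_force': 0.0, 'finger_gap': 0.9992702774860134}
```

Rotation is a quaternion; fix helper and view.

```bash
sed -i "s/np.array(s\['rotation'\])/Rotation.from_quat(s['rotation']).as_matrix()/g; 1i from scipy.spatial.transform import Rotation" h.py
```

```text
(no output)
```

View pics/top0.png

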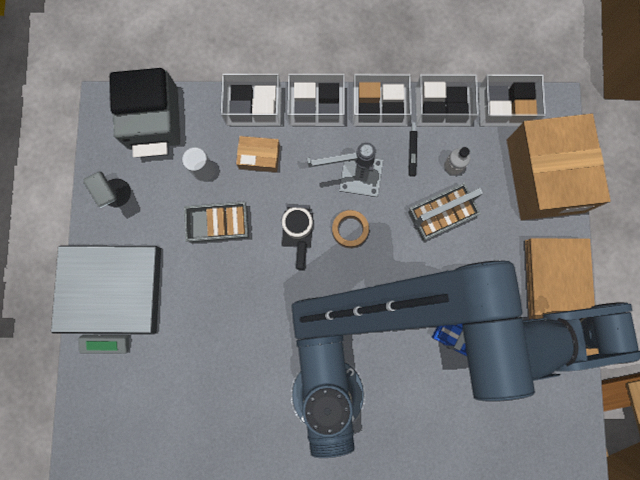

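View pics/scene0.png

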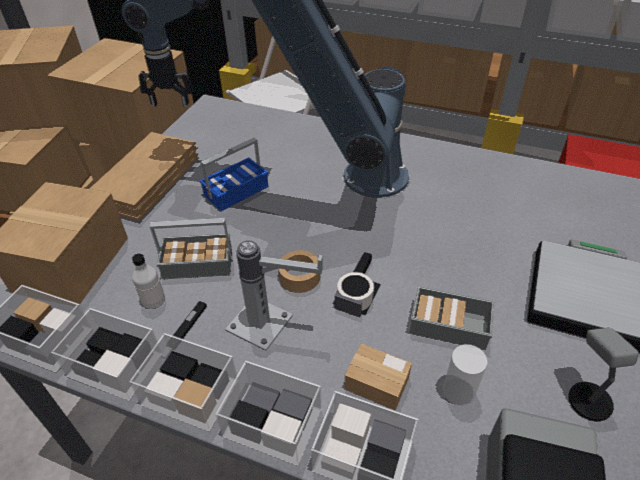

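Top view: post at about (366,150), the arm's tip at (307,162), the carrier with its handle bar from (418,220) to (481,192); the blue look-alike at (450,338). I'll enlarge the work area.

```bash
python3 - <<'E'
from h import *
a=cv2.imread('pics/top0.png')[130:250,290:490]; b=cv2.imread('pics/scene0.png')[210:360,140:340]
a=cv2.resize(a,(800,480),interpolation=cv2.INTER_CUBIC);cv2.imwrite('pics/topc.png',a)
b=cv2.resize(b,(800,600),interpolation=cv2.INTER_CUBIC);cv2.imwrite('pics/scc.png',b)
E
```

```text
(no output)
```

View pics/topc.png

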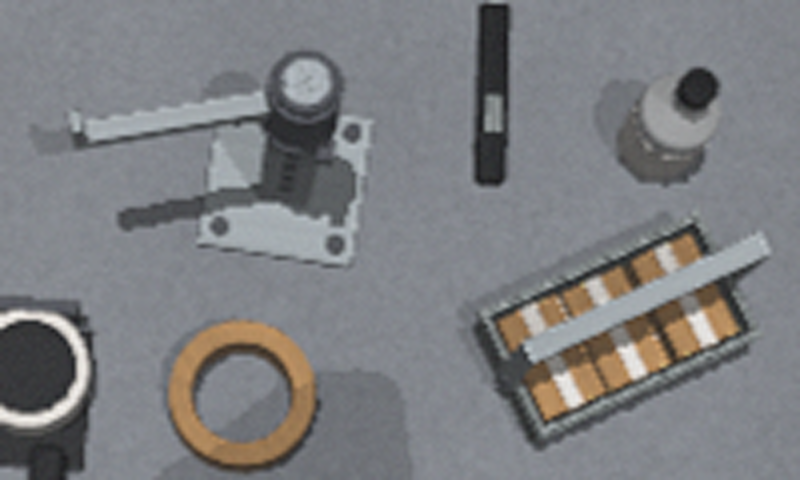

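View pics/scc.png

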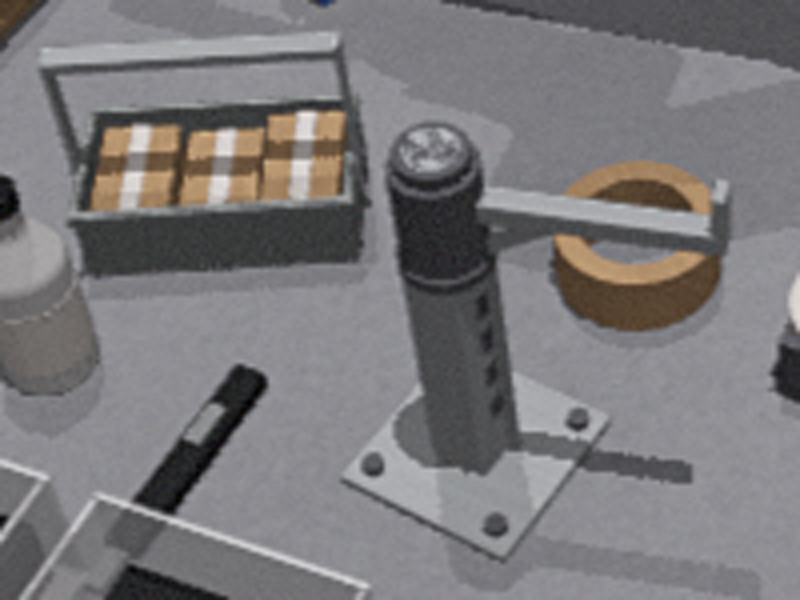

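```bash
python3 - <<'E'
from h import *
t=load('top0');s=load('scene0')
T=lambda u,v,z:at(t,290+u/4,130+v/4,z)
S=lambda u,v,z:at(s,140+u/4,210+v/4,z)
print('post',T(305,82,.265),S(432,150,.265))
print('foot',[T(*p,.01) for p in((372,120),(200,243),(352,265))])
a=T(265,106,.235);b=T(86,130,.235);print('arm top',a,b,np.degrees(np.arctan2(*(b-a)[1::-1])))
print('armS tip',S(722,183,.263),T(74,118,.263))
p=T(529,352,.155);q=T(766,242,.155);print('bar',p,q,(p+q)/2,np.linalg.norm(p-q),np.degrees(np.arctan2(*(q-p)[1::-1])))
p=S(341,42,.155);q=S(42,58,.155);print('barS',p,q,(p+q)/2,np.linalg.norm(p-q),np.degrees(np.arctan2(*(q-p)[1::-1])))
print('tape',T(242,393,.048),'spray',T(697,88,.16),T(655,155,.03),'cutter',T(493,8,.019),T(490,182,.019))
from scipy.spatial.transform import Rotation as R
print(R.from_quat(readout.sense()['tool_rot']).as_matrix().round(3))
E
```

```text
post [ 0.6558 -0.1015  0.265 ] [ 0.6587 -0.0981  0.265 ]
foot [array([ 0.7036, -0.1698,  0.01  ]), array([ 0.605 , -0.0364,  0.01  ]), array([ 0.5882, -0.1532,  0.01  ])]
arm top [ 0.648  -0.0762  0.235 ] [0.6307 0.045  0.235 ] 98.12348392060413
armS tip [0.6263 0.0534 0.263 ] [0.631  0.0522 0.263 ]
bar [ 0.4941 -0.2641  0.155 ] [ 0.5737 -0.4327  0.155 ] [ 0.5339 -0.3484  0.155 ] 0.18644602436093935 -64.72690909866499
barS [ 0.4985 -0.256   0.155 ] [ 0.5772 -0.4266  0.155 ] [ 0.53785 -0.3413   0.155  ] 0.18787775280751043 -65.23550920418911
tape [ 0.4818 -0.0672  0.048 ] spray [ 0.6846 -0.3868  0.16  ] [ 0.6709 -0.3839  0.03  ] cutter [ 0.7916 -0.2641  0.019 ] [ 0.652  -0.2591  0.019 ]
[[ 0.954  0.299 -0.   ]
 [ 0.299 -0.954  0.002]
 [ 0.    -0.002 -1.   ]]
```

Calibration checks out: bar length is 186–188 mm and post estimates agree to 3 mm. Post is at (0.657, -0.100), the arm points at 98° now, and the out direction is about 172°. First I'll raise, shut the fingers and turn the tool so tool x = world y and tool y = world x.

Call:
{"name": "send_rows", "arguments": {
  "commands": "0 0 0 -0.2 -1;0 0 0 -0.2 -1;0 0 0 -0.2 -1;0 0 0 -0.2 -1;0 0 0 -0.2 -1;0 0 0 -0.2 -1;0 0 0 -0.2 -1;0 0 0 -0.2 -1;0 0 0 -0.2 -1;0 0 0 -0.2 -1;0 0 0 -0.2 -1;0 0 0 -0.2 -1;0 0 0 -0.2 -1;0 0 0 -0.2 -1;0 0 0 -0.2 -1;0 0 0 -0.2 -1;0 0 0 0 -1;0 0 0 0 -1;0 0 0 0 -0.15"
}}

```text
t: 1.68
tcp_pos: [0.1869, -0.596, 0.3028]
tool_rot: [0.707, 0.708, 0.0, -0.0]
force: [0.6, -0.2, 0.1]
finger_gap: -0.001
gripper_force: 0.0
```

Call:
{"name": "send_rows", "arguments": {
  "commands": "0 1 0.8 0 0;0 1 0.8 0 0;0 1 0.8 0 0;0 1 0.8 0 0;0 1 0.8 0 0;0 1 0.8 0 0;0 1 0.8 0 0;0 1 0.8 0 0;0 1 0.8 0 0;0 1 0.8 0 0;0 1 0.8 0 0;0 1 0.8 0 0;0 1 0.8 0 0;0 1 0.8 0 0;0 1 0.8 0 0;0 1 0.8 0 0;0 1 0.8 0 0;0 1 0.8 0 0;0 1 0.8 0 0;0 1 0.8 0 0"
}}

```text
t: 3.35
tcp_pos: [0.5074, -0.1951, 0.303]
tool_rot: [0.708, 0.707, -0.0, -0.0]
force: [0.6, -0.8, -0.4]
finger_gap: 0.005
gripper_force: 0.0
```

Call:
{"name": "send_rows", "arguments": {
  "commands": "0 1 0.8 0 0;0 1 0.8 0 0;0 1 0.8 0 0;0 1 0.8 0 0;0 1 0.8 0 0;0 1 0.8 0 0;0 1 0.8 0 0;0 1 0.8 0 0;0 1 0.8 0 0;0 1 0.8 0 0;0 1 0.6 0 0;0 0 0 0 0;0 0 0 0 0"
}}

```text
t: 4.43
tcp_pos: [0.6789, 0.0249, 0.3024]
tool_rot: [0.707, 0.708, -0.001, -0.0]
force: [-0.9, 0.2, 0.3]
finger_gap: 0.001
gripper_force: 0.0
```

Call:
{"name": "send_rows", "arguments": {
  "commands": "0 0 0 1 0;0 0 0 1 0;0 0 0 1 0;0 0 0 1 0;0 0 0 0.45 0;0 0 -0.4 0 0;0 0 -0.4 0 0;0 0 -0.33 0 0;0 0 -0.33 0 0;0 0 -0.33 0 0;0 -0.07 -0.33 0 0;0 -0.1 -0.32 0 0;0 -0.1 -0.32 0 0;0 -0.1 -0.32 0 0;0 -0.1 -0.32 0 0;0 -0.1 -0.32 0 0"
}}

```text
t: 5.77
tcp_pos: [0.6063, 0.0105, 0.215]
tool_rot: [0.707, 0.708, 0.001, 0.003]
force: [7.6, -6.3, -1.8]
finger_gap: -0.001
gripper_force: 4.1
```

Call:
{"name": "send_rows", "arguments": {
  "commands": "0 -0.17 -0.28 0 0;0 -0.17 -0.28 0 0;0 -0.17 -0.28 0 0;0 -0.17 -0.28 0 0;0 -0.17 -0.28 0 0;0 -0.24 -0.23 0 0;0 -0.24 -0.23 0 0;0 -0.24 -0.23 0 0;0 -0.24 -0.23 0 0;0 -0.24 -0.23 0 0;0 -0.3 -0.2 0 0;0 -0.3 -0.2 0 0;0 -0.3 -0.17 0 0"
}}

```text
t: 6.85
tcp_pos: [0.5498, -0.0489, 0.2166]
tool_rot: [0.707, 0.707, 0.005, 0.008]
force: [19.6, -0.0, 3.7]
finger_gap: -0.004
gripper_force: 3.2
```

The side force is 19.6 N in +x, which I did not expect, so I'll look before pushing on.

```bash
python3 - <<'E'
from h import *
a=snap('scene','s1')['pixels'][130:330,150:400,::-1]; b=snap('top','t1')['pixels'][110:270,270:470,::-1]
cv2.imwrite('pics/c1.png',np.hstack([cv2.resize(a,(400,320),interpolation=2),cv2.resize(b,(400,320),interpolation=2)]))
r=readout.sense();print(r['force'],r['tcp_pos'],r['q'])
E
```

```text
[12.90878176 -1.50859165  7.92566385] [ 0.54898976 -0.04961964  0.21722867] [-2.92980182e-01  4.50170939e-01  1.65517723e+00  1.90013921e-04
  1.01841077e+00 -2.92928636e-01]
```

View pics/c1.png

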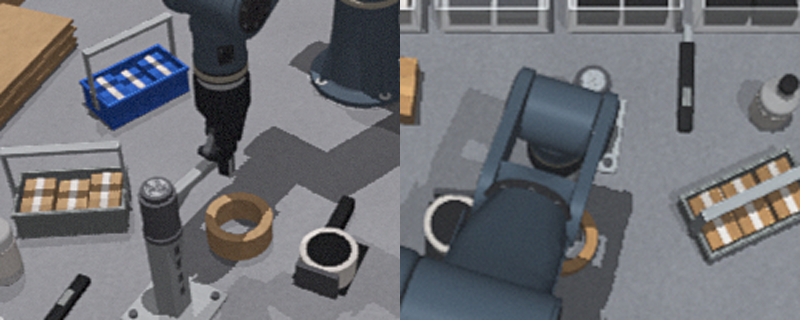

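```bash
python3 - <<'E'
from h import *
s=load('s1')
for th in (155,160,165,172,178):
    u=np.array([np.cos(np.radians(th)),np.sin(np.radians(th)),0]);P=np.array([.657,-.1,.235])
    print(th,[((proj(s,P+r*u)-[150,130])*1.6).round() for r in(.03,.06,.09,.12,.15)])
b=s['pixels'][215:275,235:315,::-1];cv2.imwrite('pics/c2.png',cv2.resize(b,(800,600),interpolation=2))
E
```

```text
155 [array([176., 191.]), array([193., 180.]), array([209., 170.]), array([225., 159.]), array([241., 149.])]
160 [array([175., 190.]), array([190., 179.]), array([205., 167.]), array([220., 156.]), array([234., 145.])]
165 [array([173., 189.]), array([187., 177.]), array([201., 165.]), array([214., 153.]), array([228., 141.])]
172 [array([171., 188.]), array([183., 175.]), array([195., 162.]), array([206., 149.]), array([217., 137.])]
178 [array([169., 188.]), array([179., 174.]), array([189., 160.]), array([199., 147.]), array([208., 134.])]
```

View pics/c2.png

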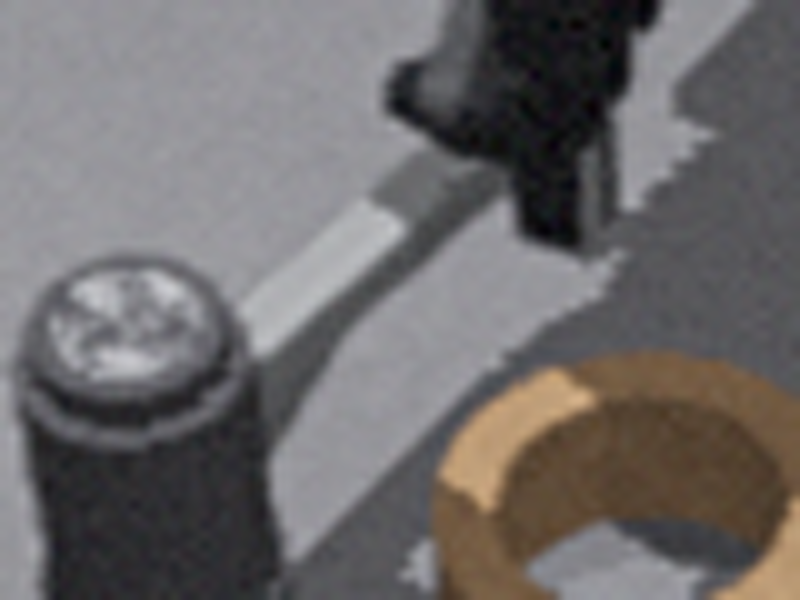

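The arm is at about 167°. A gripper knuckle is bearing on the upturned end (c2 at 400,90). I'll back off towards the post, then finish the push with a pure -y motion.

Call:
{"name": "send_rows", "arguments": {
  "commands": "0 0.1 0.4 0 0;0 0.1 0.4 0 0;0 0 0.45 0 0;0 0 0 0 0;0 -0.25 0 0 0;0 -0.25 0 0 0;0 -0.25 0 0 0;0 -0.25 0 0 0;0 0 0 0 0"
}}

```text
t: 7.7
tcp_pos: [0.5661, -0.0632, 0.2139]
tool_rot: [0.708, 0.707, -0.0, -0.001]
force: [0.3, 0.9, -0.4]
finger_gap: -0.002
gripper_force: 0.3
```

Call:
{"name": "send_rows", "arguments": {
  "commands": "0 -0.2 0 0 0;0 -0.2 0 0 0;0 0 0 0 0"
}}

```text
t: 7.95
tcp_pos: [0.5661, -0.0663, 0.2141]
tool_rot: [0.708, 0.706, 0.003, -0.004]
force: [-0.4, 14.5, 2.5]
finger_gap: 0.002
gripper_force: 7.0
```

Call:
{"name": "send_rows", "arguments": {
  "commands": "0 -0.15 0 0 0;0 -0.15 0 0 0;0 0 0 0 0"
}}

```text
t: 8.2
tcp_pos: [0.566, -0.0666, 0.2141]
tool_rot: [0.708, 0.706, 0.007, -0.008]
force: [1.7, 28.8, 4.4]
finger_gap: -0.003
gripper_force: 14.4
```

The force rises to 29 N with no motion, so the arm is at its stop. I'll back off, rise and go over the carrier's handle.

Call:
{"name": "send_rows", "arguments": {
  "commands": "0 0.5 0 0 0;0 1 0 0 0;0 1 0 0 0;0 0 0 -1 0;0 0 0 -1 0;0 0 0 -1 0;0 0 0 -1 0;0 0 0 -0.3 0;60 -1 0 0 0;60 -1 -0.1 0 0;60 -1 -0.1 0 0;60 -1 -0.1 0 0;60 -1 -0.1 0 0;60 -1 -0.1 0 0;60 -1 -0.1 0 0;60 -1 -0.1 0 0;60 -1 -0.1 0 0;60 -1 0 0 0;60 -1 0 0 0;60 -1 0 0 0"
}}

```text
t: 9.87
tcp_pos: [0.5508, -0.2683, 0.2996]
tool_rot: [0.707, 0.707, -0.0, 0.0]
force: [0.3, 0.1, -0.0]
finger_gap: 0.701
gripper_force: 0.0
```

Call:
{"name": "send_rows", "arguments": {
  "commands": "60 -1 0 0 0;60 -1 0 0 0;60 -1 0 0 0;60 -1 0 0 0;60 -1 0 0 0;60 0 0 0.5 -1;60 0 0 0.5 -1;60 0 0 0.5 -1;60 0 0 0 -1;60 0 0 0 -1;60 0 0 0 -1;60 0 0 0 -0.33;60 0 0 0 0;60 0 0 0 0"
}}

```text
t: 11.03
tcp_pos: [0.551, -0.367, 0.27]
tool_rot: [0.536, 0.845, -0.0, -0.0]
force: [0.2, -0.2, -0.5]
finger_gap: 0.704
gripper_force: 0.0
```

```bash
python3 - <<'E'
from h import *
a=snap('scene','s2');b=snap('top','t2');w=snap('wrist','w2')
a=a['pixels'][130:330,120:370,::-1];b=b['pixels'][110:310,240:490,::-1];w=w['pixels'][:,:,::-1]
cv2.imwrite('pics/c3.png',np.vstack([np.hstack([cv2.resize(a,(400,300),interpolation=2),cv2.resize(b,(400,300),interpolation=2)]),np.hstack([cv2.resize(w,(400,300),interpolation=3),np.zeros((300,400,3),np.uint8)])]))
r=readout.sense();print(r['tcp_pos'],r['q'],Rotation.from_quat(r['tool_rot']).as_matrix().round(3))
E
```

```text
[ 0.55113843 -0.36681214  0.27026703] [-7.55636443e-01  5.49300082e-01  1.29810032e+00 -1.24272990e-04
  1.29405455e+00 -1.19688247e+00] [[-0.427  0.904  0.   ]
 [ 0.904  0.427 -0.   ]
 [-0.    -0.    -1.   ]]
```

View pics/c3.png

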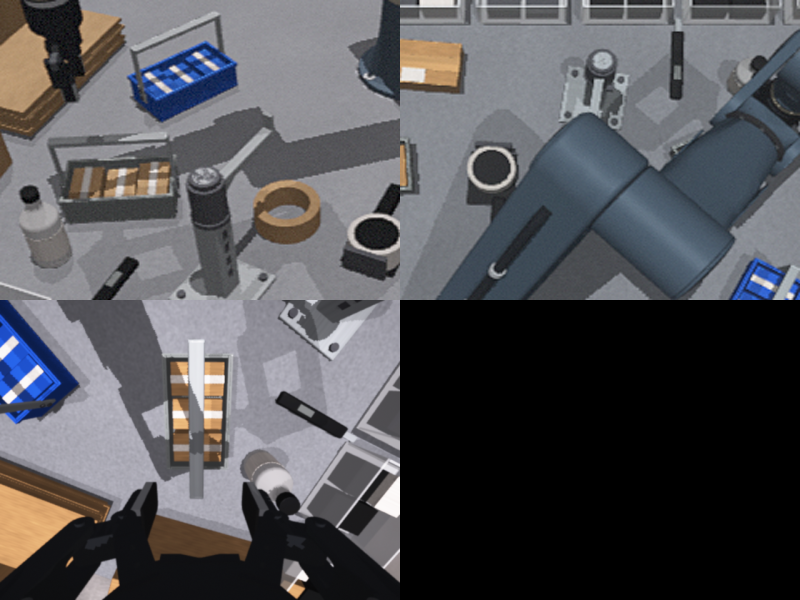

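Wrist view (bottom left): the bar stands vertical at column ~196 between the fingers (rows 40–197 of that panel). Scene view: arm swung out with its tip at (268,130). I'll compute both.

```bash
python3 - <<'E'
from h import *
w=load('w2');s=load('s2')
p=at(w,313.6,64,.155);q=at(w,313.6,315,.155);c=(p+q)/2
print('bar',p,q,c,np.linalg.norm(p-q),np.degrees(np.arctan2(*(p-q)[1::-1])))
print('tip',at(s,120+268/1.6,130+130/1.6,.263))
for th in(168,170,172,174):
    u=np.array([np.cos(np.radians(th)),np.sin(np.radians(th)),0]);print(th,(proj(s,np.array([.657,-.1,.263])+.156*u)-[120,130])*1.6, np.array([.657,-.1,.263])+.156*u)
# bar edges, wrist, fine
g=w['pixels'].mean(2)
for r in(90,180,270): print(r,g[r,285:345].round().astype(int))
cv2.imwrite('pics/c4.png',np.hstack([cv2.resize(s['pixels'][200:275,230:305,::-1],(400,400),interpolation=2),cv2.resize(w['pixels'][40:340,240:390,::-1],(200,400),interpolation=3)]))
E
```

```text
bar [ 0.4972 -0.2613  0.155 ] [ 0.5752 -0.4284  0.155 ] [ 0.5362  -0.34485  0.155  ] 0.18440826987963424 115.0225245129235
tip [ 0.5219 -0.067   0.263 ]
168 [272.48 122.4 ] [ 0.50440897 -0.06756578  0.263     ]
170 [269.28 120.96] [ 0.50336999 -0.07291088  0.263     ]
172 [266.08 119.84] [ 0.50251818 -0.078289    0.263     ]
174 [262.88 118.72] [ 0.50185458 -0.08369356  0.263     ]
90 [180 180 180 179 180 180 181 181 180 181 181 180 181 181 178 166 157 186
 219 231 233 232 232 232 232 232 232 231 231 232 233 234 234 235 234 233
 232 232 232 228 212 180 161 176 183 183 183 182 176 164 156 154 154 154
 154 155 154 155 154 155]
180 [251 252 252 253 252 252 251 245 217 173 162 160 159 158 159 155 141 116
 112 119 123 122 120 120 121 122 123 122 123 122 122 123 121 120 120 119
 119 119 125 151 185 225 248 251 251 252 252 253 253 252 251 250 247 242
 239 239 239 240 241 242]
270 [ 85  85  84  85  84  84  84  85  85  84  84  85  85  85  86  86  85  87
  97 111 118 118 118 117 117 118 119 121 121 122 122 123 121 119 118 117
 117 116 111 101  91  86  87  86  88  86  86  88  87  86  86  86  87  87
  89  90  90  89  92  95]
```

View pics/c4.png

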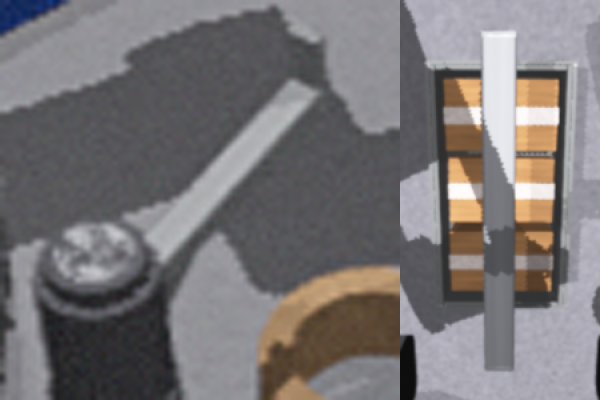

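```bash
python3 - <<'E'
from h import *
s=load('s2')
a=at(s,230+165/5.333,200+250/5.333,.235);b=at(s,230+303/5.333,200+88/5.333,.235);print(a,b,np.degrees(np.arctan2(*(b-a)[1::-1])),np.linalg.norm(b[:2]-[.657,-.1]))
c=at(s,230+95/5.333,200+258/5.333,.265);print('post top',c)
E
```

```text
[ 0.6216 -0.0887  0.235 ] [ 0.5107 -0.0753  0.235 ] 173.11037471425504 0.14837041484069524
post top [ 0.6612 -0.0973  0.265 ]
```

Bar centre is (0.536,-0.345) at 115°. The arm line is consistent with the push contact (y ≈ -0.084 at x = 0.553). I'll grasp 32 mm off the bar's middle so the fingers clear the arm when hanging.

Call:
{"name": "send_rows", "arguments": {
  "commands": "60 -0.3 -0.2 0 0;60 0 0 1 0;60 0 0 1 0;60 0 0 1 0;60 0 0 1 0;60 0 0 1 0;60 0 0 0.8 0;60 0 0 0.6 0;60 0 0 0 0;60 0 0 0 0;0 0 0 0 0;0 0 0 0 0;0 0 0 0 0;0 0 0 0 0;0 0 0 0 0;0 0 0 0 0;0 0 0 0 0",
  "grip_force": 80
}}

```text
t: 12.6
tcp_pos: [0.5504, -0.3747, 0.1438]
tool_rot: [0.535, 0.845, -0.001, 0.001]
force: [-2.4, -0.7, 5.3]
finger_gap: 0.188
gripper_force: 78.8
```

Call:
{"name": "send_rows", "arguments": {
  "commands": "0 0 0 -0.2 0;0 0 0 -0.4 0;0 0 0 -0.7 0;0 0 0 -0.9 0;0 0 0 -0.9 0;0 0 0 -0.9 0;0 0 0 -0.9 0;0 0 0 -0.9 0;0 0 0 -0.6 0;0 0 0 -0.4 0;0 0 0 -0.1 0.5;0 0 0 0 1;0 0 0 0 1;0 0 0 0 1;0 0 0 0 1;0 0 0 0 1;0 0 0 0 1;0 0 0 0 1;0 0 0 0 0.7;0 0 0 0 0"
}}

```text
t: 14.27
tcp_pos: [0.5497, -0.3733, 0.2792]
tool_rot: [0.752, 0.659, -0.0, -0.001]
force: [-0.0, -0.2, -4.1]
finger_gap: 0.188
gripper_force: 78.2
```

Call:
{"name": "send_rows", "arguments": {
  "commands": "0 0 -0.3 0 0;0 0 -0.6 0 0;0 0 -0.8 0 0;0 0 -1 0 0;0 0 -1 0 0;0 0 -1 0 0;0 0 -1 0 0;0 0 -1 0 0;0 0 -0.8 0 0;0 0 -0.5 0 0;0 0 -0.3 0 0;0 0 0 0 0"
}}

```text
t: 15.27
tcp_pos: [0.3845, -0.352, 0.2804]
tool_rot: [0.752, 0.659, -0.0, -0.0]
force: [-0.1, 1.1, -3.4]
finger_gap: 0.187
gripper_force: 78.3
```

```bash
python3 - <<'E'
from h import *
a=snap('scene','s3');w=snap('wrist','w3')
a=a['pixels'][30:330,100:400,::-1];w=w['pixels'][:,:,::-1]
cv2.imwrite('pics/c5.png',np.hstack([cv2.resize(a,(400,400),interpolation=2),cv2.resize(w,(400,400),interpolation=3)]))
r=readout.sense();print(r['force'],r['tcp_pos'],Rotation.from_quat(r['tool_rot']).as_matrix().round(3))
E
```

```text
[ 1.42048389 -1.03758293 -2.39201963] [ 0.38609669 -0.35266897  0.28053121] [[ 0.13   0.991  0.001]
 [ 0.991 -0.13  -0.001]
 [-0.001  0.001 -1.   ]]
```

View pics/c5.png

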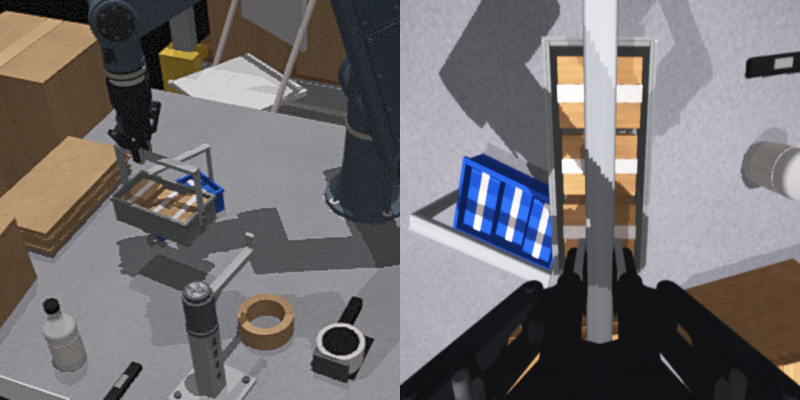

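The carrier is held, bar along the tool, clear of the blue one. I'll check tilt numerically.

```bash
python3 - <<'E'
from h import *
w=load('w3');s=load('s3');r=readout.sense();t=r['tcp_pos'];R=Rotation.from_quat(r['tool_rot']).as_matrix()
X,Y=R[:,0],R[:,1]
for tilt in(-10,-5,0,5,10):
    a=np.radians(tilt);d=X*np.cos(a)+np.array([0,0,1])*np.sin(a);nz=np.cross(d,Y);nz*=np.sign(nz[2])
    g=t+[0,0,.007]+nz*.005
    o=[]
    for L in(0.03,.09): 
        e=[proj(w,g+d*L+Y*k*.009) for k in(-1,1)]; o+=[e[0][1],abs(e[1]-e[0])[0]]
    e=g+d*.126
    print(tilt,'wrist',np.round(o,1),'scene end c5',((proj(s,e)-[100,30])*4/3).round(0),((proj(s,e-d*.188)-[100,30])*4/3).round(0))
g=w['pixels'].mean(2)
for row in(5,60,150,230,300):print(row,g[row,280:380:2].astype(int))
E
```

```text
-10 wrist [252.4  45.9  92.8  48.4] scene end c5 [196. 179.] [114. 139.]
-5 wrist [254.8  46.7  88.4  51.5] scene end c5 [196. 174.] [114. 141.]
0 wrist [258.   47.6  85.7  55. ] scene end c5 [195. 169.] [115. 143.]
5 wrist [261.8  48.5  85.1  58.7] scene end c5 [194. 164.] [115. 145.]
10 wrist [266.2  49.3  87.   62.8] scene end c5 [192. 159.] [116. 148.]
5 [177 176 176 179 180 176 150 183 209 228 230 228 228 228 229 229 228 227
 226 227 227 228 229 230 230 229 228 226 226 225 226 225 213 185 137 146
 152 152 149 147 144 148 148 143 142 146 152 155 149 148]
60 [ 52  50  49  49  49  49  62 134 172 196 205 205 203 203 205 205 217 229
 228 229 230 231 231 232 231 231 230 229 228 228 228 226 203 161  67  49
  49  48  49  49  49  49  49  49  50  49  49  52  55  54]
150 [174 179 183 183 183 184 184 169 155 183 205 208 204 204 205 206 208 207
 206 206 206 208 210 209 207 206 205 204 203 203 201 182 151 157 164 164
 165 166 167 168 168 169 170 171 172 172 172 172 172 171]
230 [192 192 192 193 192 192 191 189 133  80  86  89  87  86  87  87  89  90
  90  89  89  90  91  90  88  88  88  87  87  87  84  77  69  68  68  68
  68  68  68  68  68  69 101 143 165 173 174 173 116  51]
300 [18 39 75 79 78 79 78 71 31 64 81 87 87 86 86 85 88 89 90 89 90 90 90 89
 88 86 86 86 86 84 73 36 64 78 79 79 79 77 51 19 18 17 18 19 44 83 95 79
 51 55]
```

The carrier hangs level in the grip. I'll line it up with the arm, outside its tip.

Call:
{"name": "send_rows", "arguments": {
  "commands": "0 0.3 0 0 0;0 0.6 0 0 0;0 0.9 0 0 0;0 1 0 0 0;0 1 0 0 0;0 1 0 0 0;0 1 0 0 0;0 1 0 0 0;0 1 0 0 0;0 1 0 0 0;0 1 0 0 0;0 1 0 0 0;0 0.9 0 0 0;0 0.6 0 0.2 0;0 0.3 0 0.2 0;0 0.15 0 0 0;0 0 0 0 0;0 0 0 0 0"
}}

```text
t: 16.87
tcp_pos: [0.4189, -0.0996, 0.2724]
tool_rot: [0.752, 0.66, -0.0, 0.0]
force: [-0.5, -0.7, -3.4]
finger_gap: 0.187
gripper_force: 78.3
```

```bash
python3 - <<'E'
from h import *
a=snap('scene','s4');w=snap('wrist','w4')
a=a['pixels'][80:330,170:420,::-1];w=w['pixels'][:,:,::-1]
cv2.imwrite('pics/c6.png',np.hstack([cv2.resize(a,(500,500),interpolation=2),cv2.resize(w,(300,500),interpolation=3)]))
r=readout.sense();print(r['force'],r['tcp_pos'],r['q'].round(2));R=Rotation.from_quat(r['tool_rot']).as_matrix()
d=np.array([.553,-.084,0])-(r['tcp_pos']+.033*R[:,0]);print('bar centre to seat in tool x,y',d@R[:,0],d@R[:,1])
E
```

```text
[ 0.93192717 -0.22971858 -2.82998655] [ 0.41897865 -0.10010184  0.2724694 ] [-0.49  0.22  1.85 -0.    1.07 -0.36]
bar centre to seat in tool x,y 0.0006136725500284656 0.13062647838784638
```

View pics/c6.png

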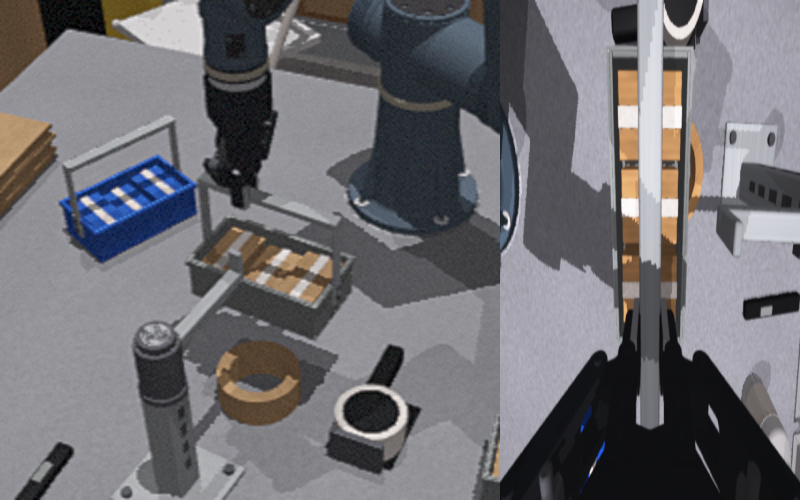

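The carrier stands in front of the arm's tip (scene crop ~(237,258)), level, with the bar square to the arm. I'll insert along the arm.

Call:
{"name": "send_rows", "arguments": {
  "commands": "0 0 0.2 0 0;0 0 0.4 0 0;0 0 0.5 0 0;0 0 0.5 0 0;0 0 0.5 0 0;0 0 0.5 0 0;0 0 0.5 0 0;0 0 0.5 0 0;0 0 0.5 0 0;0 0 0.5 0 0;0 0 0.4 0 0;0 0 0.2 0 0;0 0 0 0 0;0 0 0 0 0"
}}

```text
t: 18.13
tcp_pos: [0.5215, -0.1128, 0.2721]
tool_rot: [0.752, 0.66, -0.0, -0.001]
force: [-0.2, 0.2, -4.0]
finger_gap: 0.192
gripper_force: 78.3
```

Call:
{"name": "send_rows", "arguments": {
  "commands": "0 0 0 0.3 0;0 0 0.1 0.3 0;0 0 0.3 0.2 0;0 0 0.3 0 0;0 0 0.3 0 0;0 0 0.1 0.2 0;0 0 0 0.2 0;0 0 0 0.2 0;0 0 0 0.15 0;0 0 0 0 0;0 0 0 0 0"
}}

```text
t: 19.05
tcp_pos: [0.5432, -0.1156, 0.241]
tool_rot: [0.752, 0.66, -0.0, -0.0]
force: [0.3, -1.1, -3.2]
finger_gap: 0.19
gripper_force: 78.3
```

Call:
{"name": "send_rows", "arguments": {
  "commands": "0 0 0 0.1 0;0 0 0 0.1 0;0 0 0 0.1 0;0 0 0 0 0"
}}

```text
t: 19.38
tcp_pos: [0.5433, -0.1157, 0.2349]
tool_rot: [0.752, 0.66, -0.0, -0.0]
force: [-0.7, -0.3, -3.4]
finger_gap: 0.188
gripper_force: 78.3
```

Call:
{"name": "send_rows", "arguments": {
  "commands": "0 0 0 0.05 0;0 0 0 0.05 0;0 0 0 0.05 0;0 0 0 0 0"
}}

```text
t: 19.72
tcp_pos: [0.5437, -0.1159, 0.2334]
tool_rot: [0.752, 0.66, 0.0, 0.0]
force: [-3.1, 0.2, 3.8]
finger_gap: 0.189
gripper_force: 79.2
```

Call:
{"name": "send_rows", "arguments": {
  "commands": "0 0 0 0.05 0;0 0 0 0 0"
}}

```text
t: 19.88
tcp_pos: [0.5438, -0.116, 0.2332]
tool_rot: [0.752, 0.66, 0.0, 0.001]
force: [-3.5, 0.3, 7.2]
finger_gap: 0.192
gripper_force: 79.9
```

Contact at the expected height, and the force changed sign, so the weight is on the arm. Release gently.

Call:
{"name": "send_rows", "arguments": {
  "commands": "18 0 0 0 0;20 0 0 0 0;22 0 0 0 0;26 0 0 0 0;30 0 0 0 0;34 0 0 0 0;38 0 0 0 0;38 0 0 0 0;38 0 0 0 0",
  "grip_force": 20
}}

```text
t: 20.63
tcp_pos: [0.5437, -0.1158, 0.2312]
tool_rot: [0.752, 0.66, -0.0, -0.0]
force: [-0.4, -0.5, 0.8]
finger_gap: 0.443
gripper_force: 0.0
```

Call:
{"name": "send_rows", "arguments": {
  "commands": "38 0 0 -0.2 0;38 0 0 -0.3 0;38 0 0 -0.5 0;38 0 0 -0.5 0;38 0 0 -0.5 0;38 0 0 -1 0;38 0 0 -1 0;38 0 0 -1 0;38 0 0 0 0;38 0 0 0 0;38 0 0 0 0;38 0 0 0 0"
}}

```text
t: 21.63
tcp_pos: [0.5429, -0.1155, 0.3304]
tool_rot: [0.752, 0.659, -0.0, -0.001]
force: [0.1, 0.1, -0.3]
finger_gap: 0.445
gripper_force: 0.0
```

```bash
python3 - <<'E'
from h import *
a=snap('scene','s5');w=snap('wrist','w5')
a=a['pixels'][80:330,170:420,::-1];w=w['pixels'][:,:,::-1]
cv2.imwrite('pics/c7.png',np.hstack([cv2.resize(a,(500,500),interpolation=2),cv2.resize(w,(300,500),interpolation=3)]))
print(readout.sense()['force'])
E
```

```text
[ 0.03061827 -0.31762649 -0.69506896]
```

View pics/c7.png

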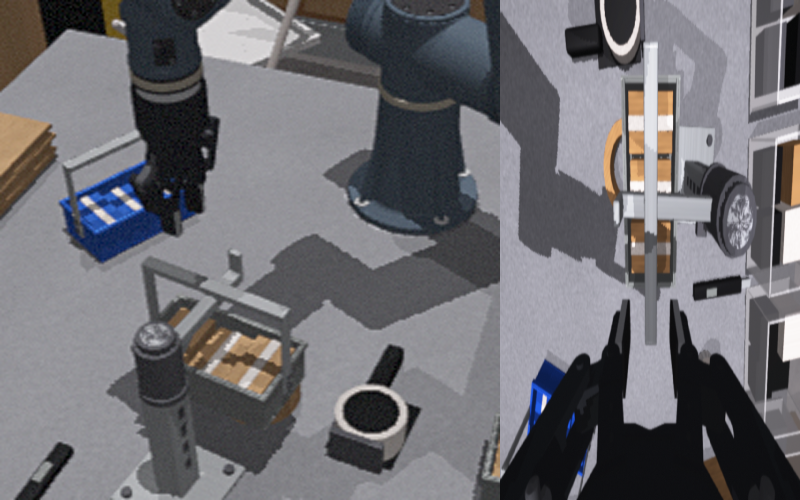

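The carrier hangs by the middle of its bar on the arm, between post and upturned end (scene crop (235,262)), and the gripper is clear. I'll let it settle, check it is still, then hand in.

Call:
{"name": "send_rows", "arguments": {
  "commands": "38 0 0 -0.5 0;38 0 0 0 0;38 0 0 0 0;38 0 0 0 0;38 0 0 0 0;38 0 0 0 0;38 0 0 0 0;38 0 0 0 0;38 0 0 0 0;38 0 0 0 0;38 0 0 0 0;38 0 0 0 0;38 0 0 0 0;38 0 0 0 0;38 0 0 0 0;38 0 0 0 0;38 0 0 0 0;38 0 0 0 0;38 0 0 0 0;38 0 0 0 0"
}}

```text
t: 23.4
tcp_pos: [0.5436, -0.1158, 0.3413]
tool_rot: [0.752, 0.66, -0.0, 0.0]
force: [0.5, 0.7, 0.1]
finger_gap: 0.442
gripper_force: 0.0
```

```bash
python3 - <<'E'
from h import *
f=[cams.snapshot('scene')['pixels'][200:320,230:330].astype(float) for _ in range(5)]
f0=load('s5')['pixels'][200:320,230:330].astype(float)
print(np.abs(f[0]-f0).mean(),[np.abs(f[i+1]-f[i]).mean().round(2) for i in range(4)])
# bar ends: expected if level at scene
s=load('s5')
c=np.array([.548,-.083,.245]);X=np.array([.131,.991,0])
for e in(1,-1):
  for t in(-.08,0,.08): print(e,t,(proj(s,c+e*.094*X+[0,0,e*.094*t])-[170,80])*2)
print(sign_off())
E
```

```text
2.9709166666666667 [np.float64(3.17), np.float64(3.55), np.float64(2.74), np.float64(3.44)]
1 -0.08 [286.2 317.2]
1 0 [286.2 312.4]
1 0.08 [286.  307.4]
-1 -0.08 [144.4 255.2]
-1 0 [145.2 260. ]
-1 0.08 [146. 265.]
the job is handed in; nothing more can be done
None
```

The job is handed in at about 23 s of the 64 s allowed: the hanger arm is swung out to its stop and the carrier hangs level and still by the middle of its handle behind the upturned end. No bystander was touched that I could see, and sign_off returned no verdict.

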